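# Roll-check two lipstick tubes on a flat plate

## Task

Two capped lipstick tubes lie on the flat metal plate to be checked by rolling; one is straight, the other has its cap on crooked, so it would wobble and lift. Roll the straight one along the plate, without picking it up, until it lies along the stop bar at the plate's end, and put the crooked one, lying flat, in the white reject tray.

Things in the scene. Friction and masses are not known exactly. Their poses are not given: they have to be found in the camera images.
- plate: fixed aluminium plate, 250 mm (x) by 340 mm (y); origin at the centre of its underside, flat top 20 mm above it. Across its +y end stands a steel stop bar, 15 mm thick, 12 mm above the top, inner face at y = +155 mm. Yaw up to 0.3 rad. The tubes start side by side in the other half (y -120 to 0 mm, x about -60 and +60 mm), lying roughly along the plate's x, so they roll along its y
- tube_straight: closed lipstick tube lying down: a straight cylinder 26 mm in diameter, 96 mm long, about 45 g, glossy black base (56 mm) and grey cap (40 mm); rolls easily. Origin on its axis at mid-length; x axis along the tube to the cap (any turn about it). Against the stop bar its origin is at the plate's y = +142 mm, z = 33 mm
- tube_crooked: the same tube with its cap bent sideways by 20 degrees, lying flat with the bend level. Origin on the axis of the black base, 13 mm above the plate's top; x axis along the base (x = -48 to +8 mm) to the cap, which leans to +y and ends at about x = 46, y = 14 mm. Grip it across the base at about x = -10 mm
- tray: fixed white open reject tray on the bench beyond one end or the other of the plate (a solid steel mould block stands beyond the other end), 190 mm (its x) by 130 mm (its y) and 35 mm high outside, 4 mm walls and floor; origin at the centre of its underside
Mind the look-alikes: they are no part of the job. What is shaped like the tube_straight but blue or purple is not meant.

How it is judged:
On the way:
1. the straight tube rolls over the plate beyond its middle (angular speed of tube_straight above 0.5 rad/s and y of tube_straight in the frame of plate between 0.02 and 0.11 m and z of tube_straight in the frame of plate between 0.027 and 0.039 m), for 0.1 s.
At the end, for the whole second after the job is handed in: the straight tube lies at rest on the plate along the stop bar (within 15 mm of touching it and within 10 degrees of parallel); the crooked tube lies at rest, flat, in the reject tray (y of tube_straight in the frame of plate between 0.127 and 0.15 m and z of tube_straight in the frame of plate between 0.027 and 0.039 m and angle between the x axis of tube_straight and the x axis of plate, either way round below 0.18 rad and linear speed of each of tube_straight, tube_crooked below 0.02 m/s and x of tube_crooked in the frame of tray between -0.095 and 0.095 m and y of tube_crooked in the frame of tray between -0.065 and 0.065 m and z of tube_crooked in the frame of tray below 0.035 m).
It fails at once if the straight tube is picked up (more than 15 mm off the plate) (z of tube_straight in the frame of plate above 0.048 m).
It also fails if it takes over 53 s, if anything falls off the work surface, if the arm or the gripper's body presses on something with over 40 N, if the wrist force passes 120 N, or if a joint passes its speed limit or range.

## Robot

A 6-joint arm with a two-finger parallel gripper is mounted at the origin on the work surface. World frame = base frame: x ahead of the robot, y to its left, z up, the work surface at z = 0. Lengths are in m, angles in rad, forces in N, time in s.
With the tool pointing down it reaches from about 0.35 to 0.925 m from the base axis. Payload 6.4 kg.
Tool frame: the origin (TCP) lies on the centre line of the jaws, within the pads' length; the fingertips stand 19 mm ahead of it and the grasp point (between the pads) is the TCP (robot.finger_overhang is the distance from the TCP to the fingertips, in m); z points along the fingers, y is the line along which they close (so a half turn about z gives the same grasp; the last joint's range is limited). The gripper opens to 85 mm and grips with 20 to 120 N. Pads are 22 mm wide; open, the fingers measure 114 mm over their backs; the gripper's body (76 mm by 85 mm) begins 54 mm behind the grasp point. The pads swing forward as they close: fully open they stand 13 mm farther back than shut.
Start: joints at [1.079, 0.245, 1.558, -0, 1.339, -0.174], TCP at [0.203, 0.617, 0.25] pointing down, gripper open.
Joint ranges: [-3.13, 3.13], [-1.02, 2.26], [0.13, 2.54], [-0.95, 4.09], [0.21, 2.88], [-2.74, 2.74]. Speed limits (rad/s): [2.57, 2.57, 3.14, 3.14, 3.14, 3.14].

## Interface

Orientations are given as a unit quaternion [x, y, z, w].
In Python, from bench import robot gives the robot as it stands.
- The arm moves only by the tool servo_tool, never from a script. Its argument "rows" is a list of rows, each an object of numbers: "gripper": the opening, from 0 (shut) to 1 (fully open); "tx", "ty", "tz": the shift along the world's x, y, z in mm; "ax", "ay", "az": the turn, a rotation vector about the world's x, y, z in degrees. A call has 1 to 10 rows; each row shifts and turns the commanded pose from where the row before left it; what a row does not reach is not made up. A row lasts 1/12 s, in which the tool goes at most 41.7 mm and 7.16 degrees, less where a joint would pass 70% of its speed; a pose out of reach is approached as far as the arm can. A call is refused whole if a number of a shift passes 41.7 or a number of a turn 7.16, either way. A call with a gripper value outside its range is refused whole. The fingers move at their own pace and stop on an object; "force" is the grip in N (left out, the last holds). Time passes only in rows, so rows that do not move let the fingers close. It gives the time, the measured TCP pose, the force, the opening and the grip force at its end, in the units of the state.
- robot.observe(): the state, without advancing time (a new reading comes with each control period).
- robot.snapshot(name): name is "side" or "top"; returns a dict with "color" (480x640x3 uint8, red, green, blue), "z_map" (480x640 float32, m along the optical axis (not along the pixel's ray), 0 where there is no reading), "vertical_fov" (degrees; the focal length in pixels is half the picture's height over the tangent of half this angle, whatever the lens; pixels are square), "cx", "cy" (the principal point, pixels), "D" ([k1, k2, p1, p2, k3] as OpenCV has them; the pictures are not rectified), "R" (3x3) and "t" (3): a world point X has camera coordinates R X + t. Camera axes: x right, y down, z forward; pixel columns grow to the right and rows downward; lengths in m; the calibration is good to about 2 mm. A picture is of the moment at which its call begins.
- robot.finish_job(): hands the job in; it is judged then, once.
The state is a dict: "clock": time; "joint_pos": joint angles; "joint_vel": joint speeds; "joint_torque": joint torques, N m; "tool_pos": TCP position; "eef_rot": TCP orientation; "force": force on the tool from outside, world axes, zero at the start; "torque": the same for the moment, N m; "opening": finger opening in m; "grip_force": force on a finger pad.
Only numpy, scipy, OpenCV 4.12 (cv2) and the standard library are available. Lean on these libraries where they do the work, as an engineer would, in place of code of your own. Each camera call takes 0.05 s, during which the arm holds its last target. There are 200 camera calls.

## Working session

There is one attempt and no reset: what is moved stays moved. The work goes in short steps, Python scripts to look and compute and a tool call to move; the robot and the scene stay as the last step left them, time stands still between calls to the robot, and variables do not carry over. Pictures are saved under pics/ and viewed, at most 10 in all, crops included, and the job is handed in when it is done.

Besides the shell and the picture viewer there is one more tool, called as a command line: name --argument value ..., lists and objects as JSON in quotes. servo_tool: Moves the arm, as the interface text tells. Its arguments: {"type":"object","properties":{"rows":{"type":"array","items":{"type":"object","properties":{"gripper":{"type":"number"},"tx":{"type":"number"},"ty":{"type":"number"},"tz":{"type":"number"},"ax":{"type":"number"},"ay":{"type":"number"},"az":{"type":"number"}}}},"force":{"type":"number"}},"required":["rows"]}

```bash
mkdir -p pics
cat > h.py <<'E'
import numpy as np, cv2
from bench import robot
def snap(n):
    s=robot.snapshot(n); f=240/np.tan(np.radians(s["vertical_fov"])/2)
    s["K"]=np.array([[f,0,s["cx"]],[0,f,s["cy"]],[0,0,1]]); s["Dd"]=np.array(s["D"],float); return s
def ray(s,uv,z):
    p=cv2.undistortPoints(np.array(uv,float).reshape(-1,1,2),s["K"],s["Dd"])[:,0]
    R=np.array(s["R"]);t=np.array(s["t"]); d=np.c_[p,np.ones(len(p))]@R; c=-R.T@t
    return c+d*((z-c[2])/d[:,2])[:,None]
def cloud(s):
    v,u=np.mgrid[0:480,0:640]; p=cv2.undistortPoints(np.c_[u.ravel(),v.ravel()].astype(float).reshape(-1,1,2),s["K"],s["Dd"])[:,0]
    Z=s["z_map"].ravel()[:,None]; X=np.c_[p,np.ones(len(p))]*Z
    return ((X-np.array(s["t"]))@np.array(s["R"])).reshape(480,640,3)
def save(s,n): cv2.imwrite("pics/"+n,s["color"][:,:,::-1])
E
python3 - <<'E'
from h import *
for n in("top","side"):
    s=snap(n);save(s,n+"1.png");print(n,-np.array(s["R"]).T@s["t"])
print(robot.observe()["clock"],robot.observe()["eef_rot"])
E
```

```text
top [0.47533285 0.00413792 1.37372596]
side [ 0.16625743 -0.45159661  0.75199713]
0.1 [ 1.58226937e-01  9.87402384e-01 -8.27469987e-04 -2.88402315e-04]
```

View pics/top1.png

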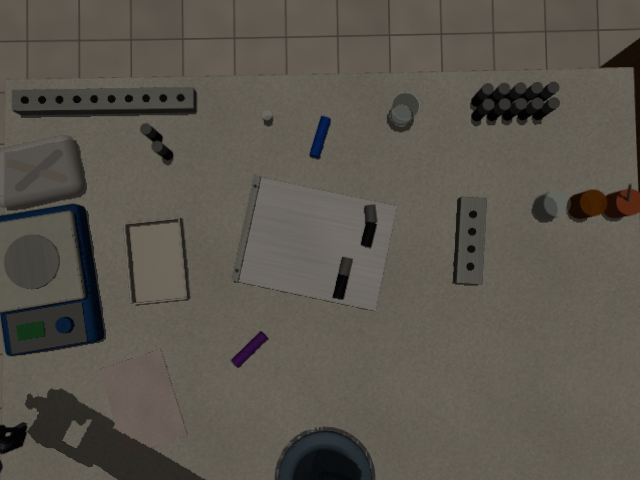

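View pics/side1.png

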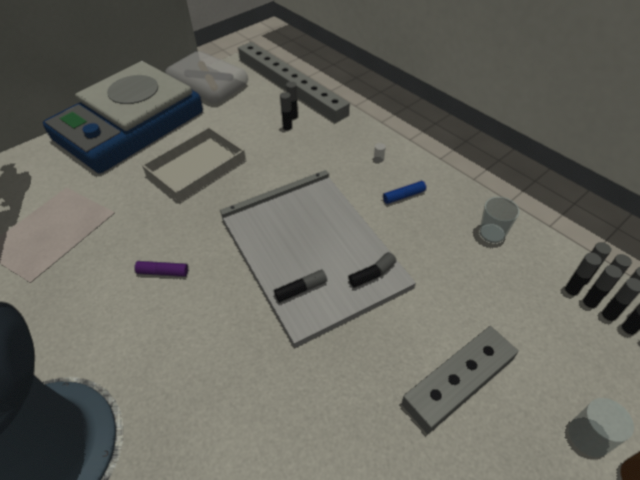

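The top view shows the plate with corners at about (259,177), (396,206), (376,310) and (234,281). The stop bar is on its left edge. The straight tube is at about (343,278), the crooked one at (369,226), and the tray at (157,262). The side view agrees.

Run:
```python
from h import *
s=snap("top");C=cloud(s);g=s["color"].astype(int).mean(2);np.set_printoptions(precision=4,suppress=True)
print("plate z",np.median(C[235:245,290:310,2]),"bench",np.median(C[340:380,480:560,2]),"tray floor",np.median(C[250:270,150:165,2]))
pl=ray(s,[(259,177),(396,206),(376,310),(234,281)],0.02);print("corners",pl)
col=s["color"].astype(np.uint8)
def pca(uv,z):
    P=ray(s,uv,z)[:,:2];r=cv2.minAreaRect(P.astype(np.float32)*1000);return P,r
for nm,(u0,v0,u1,v1) in dict(straight=(328,252,358,304),crooked=(356,200,384,252)).items():
    sub=C[v0:v1,u0:u1];gs=g[v0:v1,u0:u1];m=(sub[...,2]>0.032)&(sub[...,2]<.06)
    for k,mm in dict(all=m,black=m&(gs<45),grey=m&(gs>=45)).items():
        v,u=np.nonzero(mm);P,r=pca(np.c_[u+u0,v+v0],0.035);w,V=np.linalg.eigh(np.cov(P.T))
        print(nm,k,len(u),P.mean(0),"rect",np.round(r[0],1),np.round(r[1],1),"dir",V[:,1],"zmax",sub[mm][:,2].max())
# plate region fit
m=((C[...,2]>0.012)&(C[...,2]<0.08)).astype(np.uint8);m[:, :215]=0;m[:,420:]=0;m[:165]=0;m[322:]=0
n,l,st,c=cv2.connectedComponentsWithStats(m);i=1+st[1:,4].argmax();v,u=np.nonzero(l==i)
r=cv2.minAreaRect(ray(s,np.c_[u,v],0.022)[:,:2].astype(np.float32)*1000);print("plate",r)
m=((C[...,2]>0.02)&(C[...,2]<0.06)).astype(np.uint8);m[:, :115]=0;m[:,200:]=0;m[:205]=0;m[315:]=0
v,u=np.nonzero(m);r=cv2.minAreaRect(ray(s,np.c_[u,v],0.035)[:,:2].astype(np.float32)*1000);print("tray",r)
```

```text
plate z 0.02104911569883433 bench 0.0012865725168508335 tray floor 0.004850486127981545
corners [[ 0.6993  0.1406  0.02  ]
 [ 0.6256 -0.1787  0.02  ]
 [ 0.3846 -0.1269  0.02  ]
 [ 0.4569  0.2016  0.02  ]]
straight all 467 [ 0.4602 -0.0504] rect [460.2 -50.4] [25.6 95.9] dir [-0.9692  0.2463] zmax 0.05508710339627595
straight black 372 [ 0.4556 -0.0482] rect [460.  -49.6] [24.2 94.6] dir [-0.9719  0.2355] zmax 0.05262137409250935
straight grey 95 [ 0.4783 -0.0589] rect [459.2 -55.3] [20.1 96.5] dir [-0.9908  0.1356] zmax 0.05508710339627595
crooked all 458 [ 0.5802 -0.1145] rect [ 580.3 -114.6] [30.5 96.3] dir [-0.9915  0.1299] zmax 0.05379130906399499
crooked black 361 [ 0.5747 -0.1128] rect [ 580.2 -113.7] [28.8 95.8] dir [-0.9923  0.124 ] zmax 0.05379130906399499
crooked grey 97 [ 0.601  -0.1209] rect [ 580.7 -122.8] [95.2 18.9] dir [-0.999  -0.0442] zmax 0.05251378006061985
plate ((543.3474731445312, 13.5052490234375), (341.04376220703125, 251.33717346191406), 77.09555053710938)
tray ((506.9670104980469, 379.118408203125), (189.64996337890625, 135.8046417236328), 5.042153835296631)
```

Sizes match (tube 25.6×95.9 mm, plate 341×251 mm, tray 190×136 mm). The plate yaw is -12.9° and the tray is at (0.507, 0.379). Next I need the base axis of the crooked tube.

Run:
```python
from h import *
s=snap("top");C=cloud(s);g=s["color"].astype(int).mean(2);np.set_printoptions(precision=4,suppress=True)
u0,v0,u1,v1=356,200,384,252
sub=C[v0:v1,u0:u1];m=(sub[...,2]>0.031)&(sub[...,2]<.06);v,u=np.nonzero(m);P=ray(s,np.c_[u+u0,v+v0],0.035)[:,:2];gg=g[v0:v1,u0:u1][m]
c=P.mean(0)
for lo in np.arange(.53,.63,.01):
    k=(P[:,0]>=lo)&(P[:,0]<lo+.01)
    if k.sum(): print(lo.round(3),k.sum(),P[k].mean(0),np.ptp(P[k],0),gg[k].mean().round(1))
B=P[(P[:,0]<.585)]
print(cv2.minAreaRect(B.astype(np.float32)*1000))
```

```text
0.53 37 [ 0.5368 -0.1075] [0.0073 0.0254] 14.4
0.54 46 [ 0.5453 -0.1081] [0.0073 0.0278] 10.3
0.55 46 [ 0.5545 -0.1106] [0.0073 0.0278] 10.7
0.56 57 [ 0.5648 -0.1135] [0.0096 0.0278] 10.6
0.57 44 [ 0.5752 -0.1165] [0.0073 0.0255] 10.8
0.58 43 [ 0.5845 -0.1179] [0.0093 0.0232] 13.1
0.59 54 [ 0.5949 -0.1181] [0.0096 0.0232] 41.1
0.6 46 [ 0.6054 -0.118 ] [0.0074 0.0254] 43.7
0.61 43 [ 0.6146 -0.1167] [0.0074 0.0232] 41.8
0.62 42 [ 0.6236 -0.1171] [0.0073 0.0232] 44.8
((559.6447143554688, -112.00310516357422), (25.136545181274414, 54.40672302246094), 74.85884094238281)
```

servo_tool --rows '[{"tx": 16, "ty": -36, "gripper": 1}, {"tx": 18, "ty": -37}, {"tx": 18, "ty": -37}, {"tx": 18, "ty": -37}, {"tx": 18, "ty": -37}, {"tx": 18, "ty": -37}, {"tx": 18, "ty": -37}, {"tx": 18, "ty": -37}, {"tx": 18, "ty": -37}, {"tx": 18, "ty": -37}]'

```text
schema error: expected keys gripper, tx, ty, tz, ax, ay, az
```

servo_tool --rows '[{"tx": 16, "ty": -34, "tz": -5, "ax": 0, "ay": 0, "az": 3.1, "gripper": 1}, {"tx": 17, "ty": -34, "tz": -5, "ax": 0, "ay": 0, "az": 0, "gripper": 1}, {"tx": 17, "ty": -34, "tz": -5, "ax": 0, "ay": 0, "az": 0, "gripper": 1}, {"tx": 17, "ty": -34, "tz": -5, "ax": 0, "ay": 0, "az": 0, "gripper": 1}, {"tx": 17, "ty": -34, "tz": -5, "ax": 0, "ay": 0, "az": 0, "gripper": 1}, {"tx": 17, "ty": -34, "tz": -5, "ax": 0, "ay": 0, "az": 0, "gripper": 1}, {"tx": 17, "ty": -34, "tz": -5, "ax": 0, "ay": 0, "az": 0, "gripper": 1}, {"tx": 17, "ty": -34, "tz": -5, "ax": 0, "ay": 0, "az": 0, "gripper": 1}, {"tx": 17, "ty": -34, "tz": -5, "ax": 0, "ay": 0, "az": 0, "gripper": 1}, {"tx": 17, "ty": -34, "tz": -5, "ax": 0, "ay": 0, "az": 0, "gripper": 1}]'

```text
clock: 1.03
tool_pos: [0.3724, 0.2758, 0.2001]
eef_rot: [0.131, 0.991, 0.0, 0.0]
force: [1.1, 0.8, -0.5]
opening: 0.0852
grip_force: 0.0
```

servo_tool --rows '[{"tx": 17, "ty": -34, "tz": -5, "ax": 0, "ay": 0, "az": 0, "gripper": 1}, {"tx": 17, "ty": -34, "tz": -5, "ax": 0, "ay": 0, "az": 0, "gripper": 1}, {"tx": 17, "ty": -34, "tz": -5, "ax": 0, "ay": 0, "az": 0, "gripper": 1}, {"tx": 17, "ty": -34, "tz": -5, "ax": 0, "ay": 0, "az": 0, "gripper": 1}, {"tx": 17, "ty": -34, "tz": -5, "ax": 0, "ay": 0, "az": 0, "gripper": 1}, {"tx": 17, "ty": -34, "tz": -5, "ax": 0, "ay": 0, "az": 0, "gripper": 1}, {"tx": 17, "ty": -34, "tz": -5, "ax": 0, "ay": 0, "az": 0, "gripper": 1}, {"tx": 17, "ty": -34, "tz": -5, "ax": 0, "ay": 0, "az": 0, "gripper": 1}, {"tx": 17, "ty": -34, "tz": -5, "ax": 0, "ay": 0, "az": 0, "gripper": 1}, {"tx": 17, "ty": -34, "tz": -5, "ax": 0, "ay": 0, "az": 0, "gripper": 1}]'

```text
clock: 1.87
tool_pos: [0.5425, -0.0645, 0.1499]
eef_rot: [0.132, 0.991, 0.0, -0.0]
force: [1.2, 0.9, 0.7]
opening: 0.0851
grip_force: 0.0
```

servo_tool --rows '[{"tx": 13, "ty": -25, "tz": 0, "ax": 0, "ay": 0, "az": 0, "gripper": 1}, {"tx": 13, "ty": -25, "tz": -10, "ax": 0, "ay": 0, "az": 0, "gripper": 1}, {"tx": 0, "ty": 0, "tz": -26, "ax": 0, "ay": 0, "az": 0, "gripper": 1}, {"tx": 0, "ty": 0, "tz": -25, "ax": 0, "ay": 0, "az": 0, "gripper": 1}, {"tx": 0, "ty": 0, "tz": -20, "ax": 0, "ay": 0, "az": 0, "gripper": 1}, {"tx": 0, "ty": 0, "tz": -15, "ax": 0, "ay": 0, "az": 0, "gripper": 1}, {"tx": 0, "ty": 0, "tz": -10, "ax": 0, "ay": 0, "az": 0, "gripper": 1}, {"tx": 0, "ty": 0, "tz": 0, "ax": 0, "ay": 0, "az": 0, "gripper": 1}]'

```text
clock: 2.53
tool_pos: [0.5664, -0.1119, 0.0418]
eef_rot: [0.131, 0.991, 0.001, -0.002]
force: [-0.8, -0.3, 0.3]
opening: 0.0854
grip_force: 0.0
```

servo_tool --force 30 --rows '[{"tx": 0, "ty": 0, "tz": 0, "ax": 0, "ay": 0, "az": 0, "gripper": 0}, {"tx": 0, "ty": 0, "tz": 0, "ax": 0, "ay": 0, "az": 0, "gripper": 0}, {"tx": 0, "ty": 0, "tz": 0, "ax": 0, "ay": 0, "az": 0, "gripper": 0}, {"tx": 0, "ty": 0, "tz": 0, "ax": 0, "ay": 0, "az": 0, "gripper": 0}, {"tx": 0, "ty": 0, "tz": 0, "ax": 0, "ay": 0, "az": 0, "gripper": 0}, {"tx": 0, "ty": 0, "tz": 0, "ax": 0, "ay": 0, "az": 0, "gripper": 0}, {"tx": 0, "ty": 0, "tz": 0, "ax": 0, "ay": 0, "az": 0, "gripper": 0}, {"tx": 0, "ty": 0, "tz": 0, "ax": 0, "ay": 0, "az": 0, "gripper": 0}]'

```text
clock: 3.2
tool_pos: [0.5688, -0.1127, 0.0454]
eef_rot: [0.131, 0.991, -0.0, 0.001]
force: [-2.1, 1.0, 5.2]
opening: 0.0244
grip_force: 29.7
```

servo_tool --rows '[{"tx": 0, "ty": 0, "tz": 15, "ax": 0, "ay": 0, "az": 0, "gripper": 0}, {"tx": 0, "ty": 0, "tz": 30, "ax": 0, "ay": 0, "az": 0, "gripper": 0}, {"tx": 0, "ty": 0, "tz": 30, "ax": 0, "ay": 0, "az": 0, "gripper": 0}, {"tx": -4, "ty": 20, "tz": 5, "ax": 0, "ay": 0, "az": 2, "gripper": 0}, {"tx": -5, "ty": 35, "tz": 0, "ax": 0, "ay": 0, "az": 2, "gripper": 0}, {"tx": -5, "ty": 35, "tz": 0, "ax": 0, "ay": 0, "az": 2, "gripper": 0}, {"tx": -5, "ty": 35, "tz": 0, "ax": 0, "ay": 0, "az": 2, "gripper": 0}, {"tx": -5, "ty": 35, "tz": 0, "ax": 0, "ay": 0, "az": 2, "gripper": 0}, {"tx": -5, "ty": 35, "tz": 0, "ax": 0, "ay": 0, "az": 2, "gripper": 0}, {"tx": -5, "ty": 35, "tz": 0, "ax": 0, "ay": 0, "az": 2, "gripper": 0}]'

```text
clock: 4.03
tool_pos: [0.5334, 0.119, 0.1241]
eef_rot: [0.009, 1.0, -0.0, -0.0]
force: [0.3, -0.2, 0.4]
opening: 0.0248
grip_force: 29.7
```

servo_tool --rows '[{"tx": -5, "ty": 35, "tz": 0, "ax": 0, "ay": 0, "az": 2, "gripper": 0}, {"tx": -5, "ty": 35, "tz": 0, "ax": 0, "ay": 0, "az": 2, "gripper": 0}, {"tx": -5, "ty": 35, "tz": 0, "ax": 0, "ay": 0, "az": 2, "gripper": 0}, {"tx": -5, "ty": 35, "tz": 0, "ax": 0, "ay": 0, "az": 0, "gripper": 0}, {"tx": -5, "ty": 35, "tz": 0, "ax": 0, "ay": 0, "az": 0, "gripper": 0}, {"tx": -5, "ty": 35, "tz": 0, "ax": 0, "ay": 0, "az": 0, "gripper": 0}, {"tx": -5, "ty": 30, "tz": 0, "ax": 0, "ay": 0, "az": 0, "gripper": 0}, {"tx": -5, "ty": 20, "tz": 0, "ax": 0, "ay": 0, "az": 0, "gripper": 0}, {"tx": 0, "ty": 0, "tz": 0, "ax": 0, "ay": 0, "az": 0, "gripper": 0}, {"tx": 0, "ty": 0, "tz": 0, "ax": 0, "ay": 0, "az": 0, "gripper": 0}]'

```text
clock: 4.87
tool_pos: [0.4934, 0.3781, 0.1238]
eef_rot: [-0.044, 0.999, -0.0, -0.0]
force: [0.1, 0.2, -1.2]
opening: 0.0247
grip_force: 29.7
```

Run:
```python
from h import *
o=robot.observe();print(o["tool_pos"],o["opening"],o["grip_force"])
s=snap("side");cv2.imwrite("pics/s2.png",cv2.resize(s["color"][60:340,60:440,::-1],None,fx=2,fy=2))
```

```text
[0.49344218 0.37807633 0.12383432] 0.02472665151775906 29.722209870815277
```

View pics/s2.png

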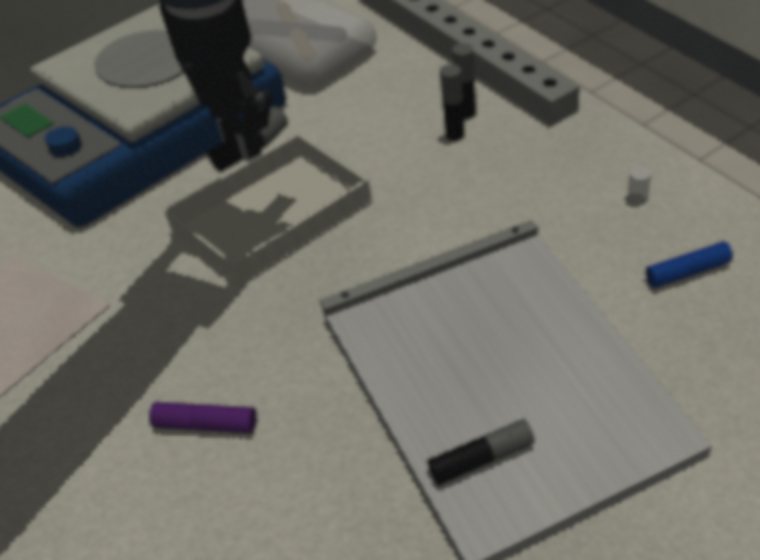

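The crooked tube is held above the tray, with the gripper at about (235,150) in the crop. The straight tube hasn't moved. I'll lower and open part way.

servo_tool --rows '[{"tx": 0, "ty": 0, "tz": -25, "ax": 0, "ay": 0, "az": 0, "gripper": 0}, {"tx": 0, "ty": 0, "tz": -25, "ax": 0, "ay": 0, "az": 0, "gripper": 0}, {"tx": 0, "ty": 0, "tz": -20, "ax": 0, "ay": 0, "az": 0, "gripper": 0}, {"tx": 0, "ty": 0, "tz": -14, "ax": 0, "ay": 0, "az": 0, "gripper": 0}, {"tx": 0, "ty": 0, "tz": -9, "ax": 0, "ay": 0, "az": 0, "gripper": 0}, {"tx": 0, "ty": 0, "tz": 0, "ax": 0, "ay": 0, "az": 0, "gripper": 0}, {"tx": 0, "ty": 0, "tz": 0, "ax": 0, "ay": 0, "az": 0, "gripper": 0}]'

```text
clock: 5.5
tool_pos: [0.4948, 0.3771, 0.0317]
eef_rot: [-0.042, 0.999, 0.0, 0.0]
force: [0.4, -0.5, 0.5]
opening: 0.0245
grip_force: 30.2
```

servo_tool --rows '[{"tx": 0, "ty": 0, "tz": 0, "ax": 0, "ay": 0, "az": 0, "gripper": 0.6}, {"tx": 0, "ty": 0, "tz": 0, "ax": 0, "ay": 0, "az": 0, "gripper": 0.6}, {"tx": 0, "ty": 0, "tz": 0, "ax": 0, "ay": 0, "az": 0, "gripper": 0.6}, {"tx": 0, "ty": 0, "tz": 0, "ax": 0, "ay": 0, "az": 0, "gripper": 0.6}, {"tx": 0, "ty": 0, "tz": 0, "ax": 0, "ay": 0, "az": 0, "gripper": 0.6}, {"tx": 0, "ty": 0, "tz": 0, "ax": 0, "ay": 0, "az": 0, "gripper": 0.6}]'

```text
clock: 6.0
tool_pos: [0.4942, 0.3775, 0.0315]
eef_rot: [-0.043, 0.999, 0.0, 0.0]
force: [0.7, 0.3, 0.4]
opening: 0.0511
grip_force: 0.0
```

servo_tool --rows '[{"tx": 0, "ty": 0, "tz": 20, "ax": 0, "ay": 0, "az": 0, "gripper": 0.6}, {"tx": 0, "ty": 0, "tz": 35, "ax": 0, "ay": 0, "az": 0, "gripper": 0.6}, {"tx": 0, "ty": 0, "tz": 35, "ax": 0, "ay": 0, "az": 0, "gripper": 0.6}, {"tx": -3, "ty": -29, "tz": 0, "ax": 0, "ay": 0, "az": -6.8, "gripper": 0.6}, {"tx": -3, "ty": -29, "tz": 0, "ax": 0, "ay": 0, "az": -6.8, "gripper": 0.6}, {"tx": -3, "ty": -29, "tz": 0, "ax": 0, "ay": 0, "az": -6.8, "gripper": 0.6}, {"tx": -3, "ty": -29, "tz": 0, "ax": 0, "ay": 0, "az": -6.8, "gripper": 0.6}, {"tx": -3, "ty": -29, "tz": 0, "ax": 0, "ay": 0, "az": -6.8, "gripper": 0.6}, {"tx": -3, "ty": -29, "tz": 0, "ax": 0, "ay": 0, "az": -6.8, "gripper": 0.6}, {"tx": -3, "ty": -29, "tz": 0, "ax": 0, "ay": 0, "az": -6.8, "gripper": 0.6}]'

```text
clock: 6.83
tool_pos: [0.4727, 0.1733, 0.1214]
eef_rot: [0.367, 0.93, 0.0, 0.0]
force: [0.5, 0.4, 0.0]
opening: 0.0514
grip_force: 0.0
```

servo_tool --rows '[{"tx": -3, "ty": -29, "tz": 0, "ax": 0, "ay": 0, "az": -6.8, "gripper": 0.6}, {"tx": -3, "ty": -29, "tz": 0, "ax": 0, "ay": 0, "az": -6.8, "gripper": 0.6}, {"tx": -3, "ty": -29, "tz": 0, "ax": 0, "ay": 0, "az": -6.8, "gripper": 0.6}, {"tx": -3, "ty": -29, "tz": 0, "ax": 0, "ay": 0, "az": -6.8, "gripper": 0.6}, {"tx": -3, "ty": -29, "tz": 0, "ax": 0, "ay": 0, "az": -6.8, "gripper": 0.6}, {"tx": -3, "ty": -29, "tz": 0, "ax": 0, "ay": 0, "az": -6.8, "gripper": 0.6}, {"tx": -3, "ty": -29, "tz": 0, "ax": 0, "ay": 0, "az": -6.8, "gripper": 0.6}, {"tx": -3, "ty": -29, "tz": 0, "ax": 0, "ay": 0, "az": -6.8, "gripper": 0.6}, {"tx": 0, "ty": -10, "tz": 0, "ax": 0, "ay": 0, "az": -6.8, "gripper": 0.6}, {"tx": 0, "ty": 0, "tz": 0, "ax": 0, "ay": 0, "az": 0, "gripper": 0.6}]'

```text
clock: 7.67
tool_pos: [0.4493, -0.0696, 0.1217]
eef_rot: [0.789, 0.614, 0.0, 0.001]
force: [-0.2, 0.6, -0.5]
opening: 0.0514
grip_force: 0.0
```

servo_tool --rows '[{"tx": 0, "ty": -28, "tz": 0, "ax": 0, "ay": 0, "az": 0, "gripper": 0.6}, {"tx": 0, "ty": 0, "tz": -20, "ax": 0, "ay": 0, "az": 0, "gripper": 0.6}, {"tx": 0, "ty": 0, "tz": -25, "ax": 0, "ay": 0, "az": 0, "gripper": 0.6}, {"tx": 0, "ty": 0, "tz": -18, "ax": 0, "ay": 0, "az": 0, "gripper": 0.6}, {"tx": 0, "ty": 0, "tz": -12, "ax": 0, "ay": 0, "az": 0, "gripper": 0.6}, {"tx": 0, "ty": 0, "tz": 0, "ax": 0, "ay": 0, "az": 0, "gripper": 0.6}, {"tx": 0, "ty": 0, "tz": 0, "ax": 0, "ay": 0, "az": 0, "gripper": 0.6}]'

```text
clock: 8.25
tool_pos: [0.4488, -0.0946, 0.046]
eef_rot: [0.787, 0.617, -0.0, -0.001]
force: [0.0, -0.0, 0.4]
opening: 0.0514
grip_force: 0.0
```

Run:
```python
from h import *
s=snap("side");cv2.imwrite("pics/s3.png",cv2.resize(s["color"][100:350,110:430,::-1],None,fx=2.3,fy=2.3))
```

```text
(no output)
```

View pics/s3.png

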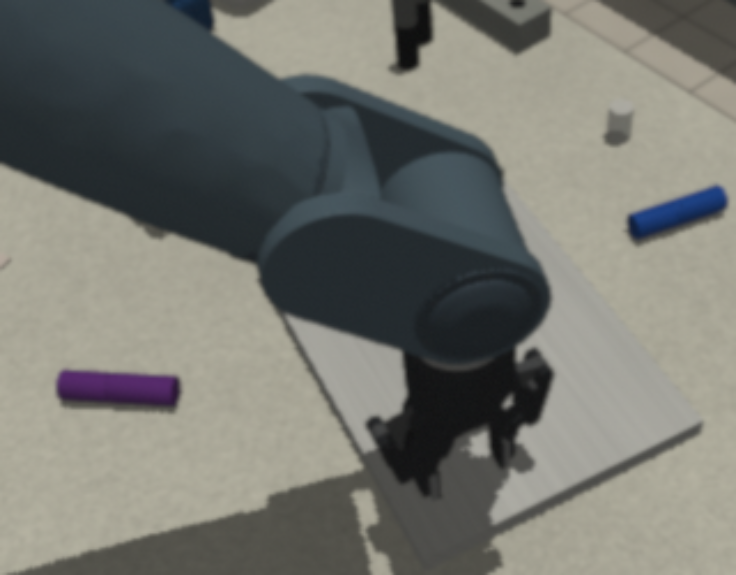

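The fingers are down on the plate behind the straight tube, at about (430,490) and (505,460) in the crop. I'll push along the plate's y, starting gently.

servo_tool --rows '[{"tx": 1, "ty": 5, "tz": 0, "ax": 0, "ay": 0, "az": 0, "gripper": 0.6}, {"tx": 1, "ty": 5, "tz": 0, "ax": 0, "ay": 0, "az": 0, "gripper": 0.6}, {"tx": 1, "ty": 5, "tz": 0, "ax": 0, "ay": 0, "az": 0, "gripper": 0.6}, {"tx": 1, "ty": 5, "tz": 0, "ax": 0, "ay": 0, "az": 0, "gripper": 0.6}, {"tx": 1, "ty": 5, "tz": 0, "ax": 0, "ay": 0, "az": 0, "gripper": 0.6}, {"tx": 2, "ty": 7, "tz": 0, "ax": 0, "ay": 0, "az": 0.6, "gripper": 0.6}, {"tx": 2, "ty": 8, "tz": 0, "ax": 0, "ay": 0, "az": 0.7, "gripper": 0.6}, {"tx": 2, "ty": 8, "tz": 0, "ax": 0, "ay": 0, "az": 0, "gripper": 0.6}, {"tx": 2, "ty": 8, "tz": 0, "ax": 0, "ay": 0, "az": 0, "gripper": 0.6}, {"tx": 2, "ty": 8, "tz": 0, "ax": 0, "ay": 0, "az": 0, "gripper": 0.6}]'

```text
clock: 9.13
tool_pos: [0.4643, -0.0306, 0.0462]
eef_rot: [0.78, 0.625, -0.0, -0.0]
force: [-0.1, -0.3, 0.4]
opening: 0.0513
grip_force: 0.0
```

servo_tool --rows '[{"tx": 2, "ty": 8, "tz": 0, "ax": 0, "ay": 0, "az": 0, "gripper": 0.6}, {"tx": 2, "ty": 8, "tz": 0, "ax": 0, "ay": 0, "az": 0, "gripper": 0.6}, {"tx": 2, "ty": 8, "tz": 0, "ax": 0, "ay": 0, "az": 0, "gripper": 0.6}, {"tx": 2, "ty": 8, "tz": 0, "ax": 0, "ay": 0, "az": 0, "gripper": 0.6}, {"tx": 2, "ty": 8, "tz": 0, "ax": 0, "ay": 0, "az": 0, "gripper": 0.6}, {"tx": 1, "ty": 5, "tz": 0, "ax": 0, "ay": 0, "az": 0, "gripper": 0.6}, {"tx": 1, "ty": 4, "tz": 0, "ax": 0, "ay": 0, "az": 0, "gripper": 0.6}, {"tx": 1, "ty": 4, "tz": 0, "ax": 0, "ay": 0, "az": 0, "gripper": 0.6}]'

```text
clock: 9.8
tool_pos: [0.4772, 0.0219, 0.0462]
eef_rot: [0.78, 0.625, -0.0, -0.0]
force: [0.3, 0.7, 0.5]
opening: 0.0511
grip_force: 0.0
```

Run:
```python
from h import *
s=snap("side");cv2.imwrite("pics/s4.png",cv2.resize(s["color"][100:350,110:430,::-1],None,fx=2.3,fy=2.3))
```

```text
(no output)
```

View pics/s4.png

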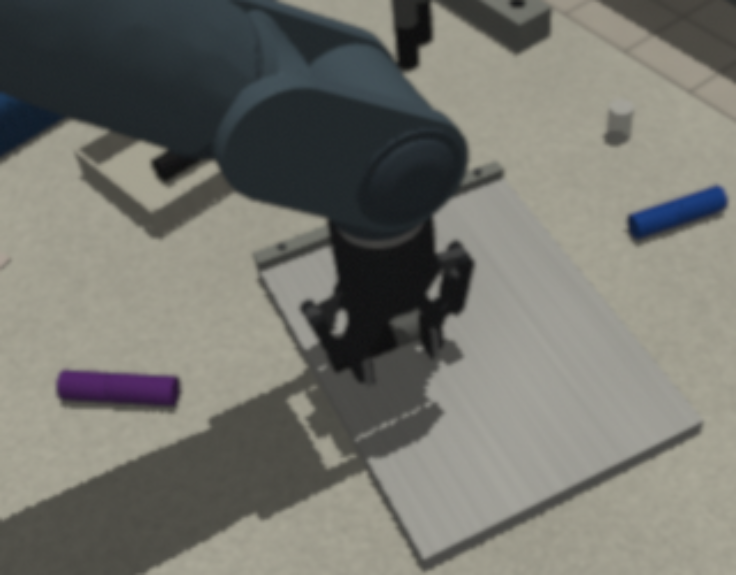

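The tube is just ahead of the fingers, at about (410,325), and the crooked tube is in the tray at (175,160). Next, a short push and a pause, so the tube rolls freely, then follow it.

servo_tool --rows '[{"tx": 2, "ty": 7, "tz": 0, "ax": 0, "ay": 0, "az": 0, "gripper": 0.6}, {"tx": 2, "ty": 8, "tz": 0, "ax": 0, "ay": 0, "az": 0, "gripper": 0.6}, {"tx": 2, "ty": 8, "tz": 0, "ax": 0, "ay": 0, "az": 0, "gripper": 0.6}, {"tx": 2, "ty": 8, "tz": 0, "ax": 0, "ay": 0, "az": 0, "gripper": 0.6}, {"tx": 0, "ty": 1, "tz": 0, "ax": 0, "ay": 0, "az": 0, "gripper": 0.6}, {"tx": 0, "ty": 0, "tz": 0, "ax": 0, "ay": 0, "az": 0, "gripper": 0.6}, {"tx": 0, "ty": 0, "tz": 0, "ax": 0, "ay": 0, "az": 0, "gripper": 0.6}, {"tx": 1, "ty": 5, "tz": 0, "ax": 0, "ay": 0, "az": 0, "gripper": 0.6}, {"tx": 1, "ty": 6, "tz": 0, "ax": 0, "ay": 0, "az": 0, "gripper": 0.6}, {"tx": 1, "ty": 6, "tz": 0, "ax": 0, "ay": 0, "az": 0, "gripper": 0.6}]'

```text
clock: 10.68
tool_pos: [0.4882, 0.0708, 0.0463]
eef_rot: [0.781, 0.625, 0.0, -0.0]
force: [-0.9, 0.0, 0.8]
opening: 0.0511
grip_force: 0.0
```

Run:
```python
from h import *
s=snap("side");cv2.imwrite("pics/s5.png",cv2.resize(s["color"][100:350,110:430,::-1],None,fx=2.3,fy=2.3))
```

```text
(no output)
```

View pics/s5.png

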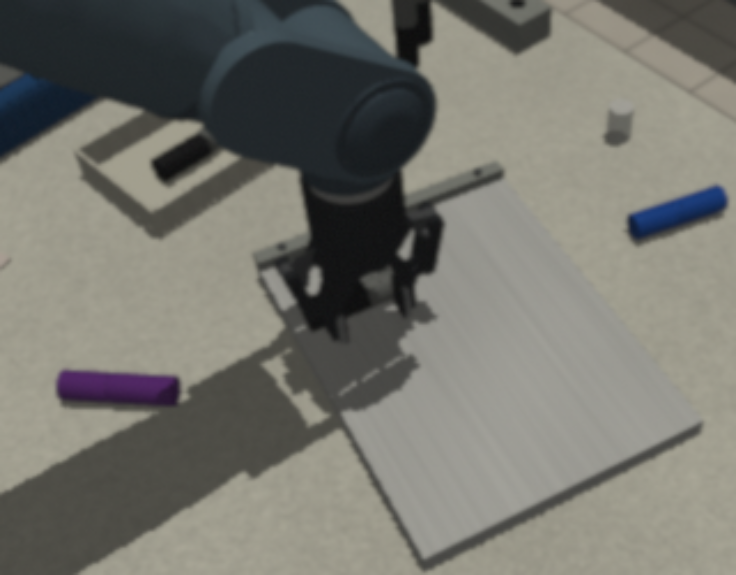

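The tube has rolled on ahead of the fingers toward the bar. I'll keep following it slowly.

servo_tool --rows '[{"tx": 1, "ty": 5, "tz": 0, "ax": 0, "ay": 0, "az": 0, "gripper": 0.6}, {"tx": 1, "ty": 5, "tz": 0, "ax": 0, "ay": 0, "az": 0, "gripper": 0.6}, {"tx": 1, "ty": 5, "tz": 0, "ax": 0, "ay": 0, "az": 0, "gripper": 0.6}, {"tx": 1, "ty": 5, "tz": 0, "ax": 0, "ay": 0, "az": 0, "gripper": 0.6}, {"tx": 1, "ty": 5, "tz": 0, "ax": 0, "ay": 0, "az": 0, "gripper": 0.6}, {"tx": 1, "ty": 5, "tz": 0, "ax": 0, "ay": 0, "az": 0, "gripper": 0.6}, {"tx": 1, "ty": 5, "tz": 0, "ax": 0, "ay": 0, "az": 0, "gripper": 0.6}, {"tx": 1, "ty": 5, "tz": 0, "ax": 0, "ay": 0, "az": 0, "gripper": 0.6}, {"tx": 1, "ty": 5, "tz": 0, "ax": 0, "ay": 0, "az": 0, "gripper": 0.6}, {"tx": 1, "ty": 5, "tz": 0, "ax": 0, "ay": 0, "az": 0, "gripper": 0.6}]'

```text
clock: 11.57
tool_pos: [0.4982, 0.121, 0.0463]
eef_rot: [0.78, 0.625, -0.0, -0.0]
force: [0.3, -0.4, -0.8]
opening: 0.0515
grip_force: 0.0
```

servo_tool --rows '[{"tx": 1, "ty": 4, "tz": 0, "ax": 0, "ay": 0, "az": 0, "gripper": 0.6}, {"tx": 1, "ty": 4, "tz": 0, "ax": 0, "ay": 0, "az": 0, "gripper": 0.6}, {"tx": 1, "ty": 4, "tz": 0, "ax": 0, "ay": 0, "az": 0, "gripper": 0.6}, {"tx": 1, "ty": 4, "tz": 0, "ax": 0, "ay": 0, "az": 0, "gripper": 0.6}, {"tx": 0, "ty": 2, "tz": 0, "ax": 0, "ay": 0, "az": 0, "gripper": 0.6}, {"tx": 0, "ty": 0, "tz": 0, "ax": 0, "ay": 0, "az": 0, "gripper": 0.6}]'

```text
clock: 12.07
tool_pos: [0.5021, 0.1389, 0.0463]
eef_rot: [0.78, 0.625, -0.0, -0.0]
force: [-0.1, -0.7, 0.6]
opening: 0.0512
grip_force: 0.0
```

Run:
```python
from h import *
s=snap("side");cv2.imwrite("pics/s6.png",cv2.resize(s["color"][100:350,110:430,::-1],None,fx=2.3,fy=2.3))
```

```text
(no output)
```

View pics/s6.png

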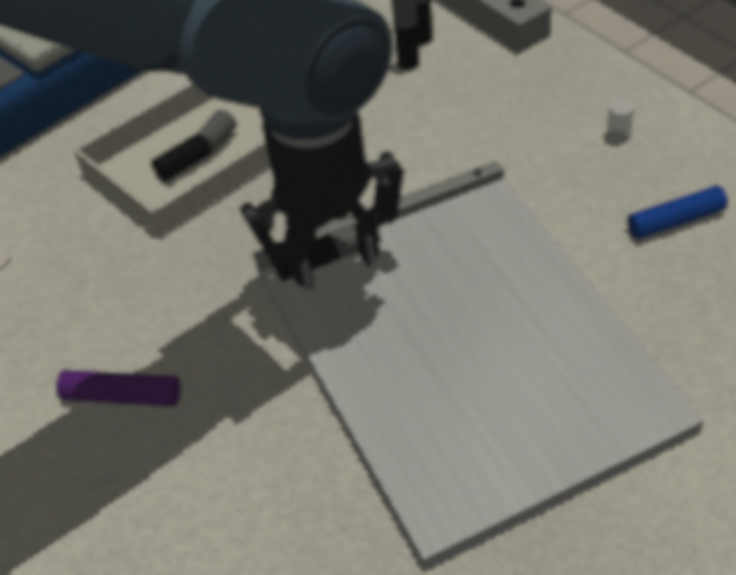

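The tube is between the fingers and the bar, at about (330,245), and the crooked tube lies flat in the tray. I'll close up gently, wait, then back off and lift.

servo_tool --rows '[{"tx": 0, "ty": 1, "tz": 0, "ax": 0, "ay": 0, "az": 0, "gripper": 0.6}, {"tx": 0, "ty": 1, "tz": 0, "ax": 0, "ay": 0, "az": 0, "gripper": 0.6}, {"tx": 1, "ty": 1, "tz": 0, "ax": 0, "ay": 0, "az": 0, "gripper": 0.6}, {"tx": 0, "ty": 1, "tz": 0, "ax": 0, "ay": 0, "az": 0, "gripper": 0.6}, {"tx": 0, "ty": 0, "tz": 0, "ax": 0, "ay": 0, "az": 0, "gripper": 0.6}, {"tx": 0, "ty": 0, "tz": 0, "ax": 0, "ay": 0, "az": 0, "gripper": 0.6}, {"tx": 0, "ty": 0, "tz": 0, "ax": 0, "ay": 0, "az": 0, "gripper": 0.6}, {"tx": 0, "ty": 0, "tz": 0, "ax": 0, "ay": 0, "az": 0, "gripper": 0.6}]'

```text
clock: 12.78
tool_pos: [0.5031, 0.1424, 0.0463]
eef_rot: [0.78, 0.625, -0.0, -0.0]
force: [-0.3, 0.4, -0.4]
opening: 0.0511
grip_force: 0.0
```

servo_tool --rows '[{"tx": 0, "ty": -1, "tz": 0, "ax": 0, "ay": 0, "az": 0, "gripper": 0.6}, {"tx": 0, "ty": -2, "tz": 0, "ax": 0, "ay": 0, "az": 0, "gripper": 0.6}, {"tx": -1, "ty": -5, "tz": 0, "ax": 0, "ay": 0, "az": 0, "gripper": 0.6}, {"tx": -2, "ty": -10, "tz": 0, "ax": 0, "ay": 0, "az": 0, "gripper": 0.6}, {"tx": -2, "ty": -10, "tz": 10, "ax": 0, "ay": 0, "az": 0, "gripper": 0.6}, {"tx": -4, "ty": -20, "tz": 30, "ax": 0, "ay": 0, "az": 0, "gripper": 0.6}, {"tx": -6, "ty": -35, "tz": 35, "ax": 0, "ay": 0, "az": 0, "gripper": 0.6}, {"tx": -6, "ty": -35, "tz": 20, "ax": 0, "ay": 0, "az": 0, "gripper": 0.6}, {"tx": -6, "ty": -35, "tz": 0, "ax": 0, "ay": 0, "az": 0, "gripper": 0.6}, {"tx": -6, "ty": -35, "tz": 0, "ax": 0, "ay": 0, "az": 0, "gripper": 0.6}]'

```text
clock: 13.62
tool_pos: [0.4714, -0.0421, 0.1375]
eef_rot: [0.78, 0.625, 0.001, 0.002]
force: [0.3, -0.6, -0.5]
opening: 0.0511
grip_force: 0.0
```

Run:
```python
from h import *
s=snap("top");C=cloud(s);save(s,"t7.png")
m=(C[...,2]>0.036)&(C[...,2]<.06)
pr=np.array([np.cos(np.radians(-12.9)),np.sin(np.radians(-12.9))]);py=np.array([-pr[1],pr[0]])
Q=C[...,:2]-[.5433,.0135];X=Q@pr;Y=Q@py
m&=(abs(X)<.125)&(Y>.1)&(Y<.152);v,u=np.nonzero(m)
P=ray(s,np.c_[u,v],.035)[:,:2]-[.5433,.0135];P=np.c_[P@pr,P@py]
print(len(P),cv2.minAreaRect(P.astype(np.float32)*1000),C[m][:,2].max())
```

```text
447 ((-65.92059326171875, 139.72683715820312), (96.1462631225586, 25.19211196899414), 0.5248159766197205) 0.05406187017147733
```

View pics/t7.png

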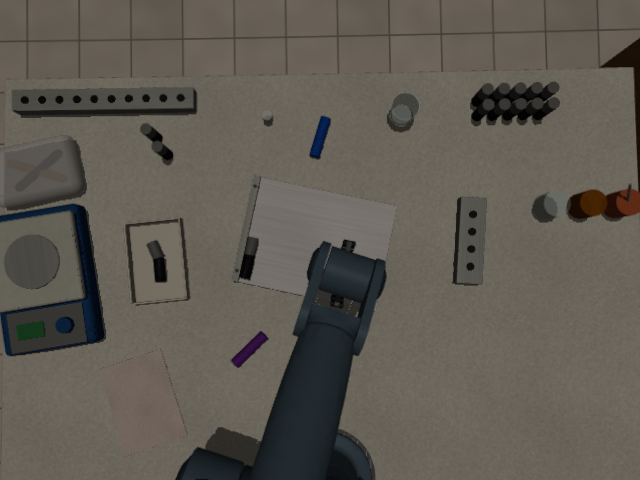

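The straight tube is at plate y = 0.140 and 0.5° from parallel with the bar. The crooked tube lies in the tray at (157,262). Before handing in, I'll use the saved pictures to check that it rolled clear of the fingers.

Run:
```python
from h import *
s=snap("side");py=np.array([.2233,.9748])
for n,(u,v),t in [("s4",(410,325),(.4772,.0219)),("s5",(380,288),(.4882,.0708)),("s6",(345,240),(.5021,.1389))]:
    p=ray(s,[(110+u/2.3,100+v/2.3)],.035)[0,:2]
    print(n,"tube y",(p-[.5433,.0135])@py,"tcp y",(np.array(t)-[.5433,.0135])@py)
a=[cv2.imread(f"pics/s{i}.png")[y:y+130,x:x+170] for i,x,y in((4,300,260),(5,270,220),(6,240,180))]
cv2.imwrite("pics/c.png",cv2.convertScaleAbs(cv2.resize(np.hstack(a),None,fx=1.5,fy=1.5),alpha=2.2))
```

```text
s4 tube y 0.020129733238031876 tcp y -0.006571809999999999
s5 tube y 0.07014230610498488 tcp y 0.04355221000000001
s6 tube y 0.1377850034724419 tcp y 0.11303995999999998
```

View pics/c.png

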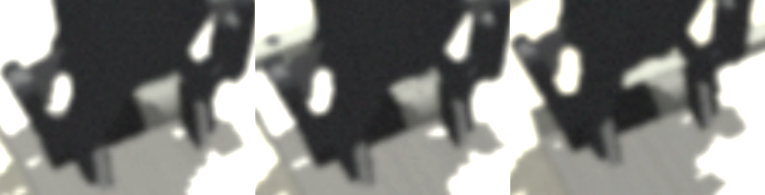

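The tube stayed about 26 mm ahead of the TCP in all three pictures, so I can't tell whether it rolled or slid. There is plenty of time, so I'll roll it with light fingertip strokes on top, which gives clear rolling. First, go above the tube.

servo_tool --rows '[{"tx": 6, "ty": 30, "tz": 0, "ax": 0, "ay": 0, "az": 0, "gripper": 0.6}, {"tx": 6, "ty": 35, "tz": 0, "ax": 0, "ay": 0, "az": 0, "gripper": 0.6}, {"tx": 6, "ty": 35, "tz": 0, "ax": 0, "ay": 0, "az": 0, "gripper": 0.6}, {"tx": 6, "ty": 35, "tz": 0, "ax": 0, "ay": 0, "az": 0, "gripper": 0.6}, {"tx": 6, "ty": 35, "tz": -10, "ax": 0, "ay": 0, "az": 0, "gripper": 0.6}, {"tx": 6, "ty": 25, "tz": -20, "ax": 0, "ay": 0, "az": 0, "gripper": 0.6}, {"tx": 2, "ty": 12, "tz": -20, "ax": 0, "ay": 0, "az": 0, "gripper": 0.6}, {"tx": 0, "ty": 0, "tz": -15, "ax": 0, "ay": 0, "az": 0, "gripper": 0.6}, {"tx": 0, "ty": 0, "tz": 0, "ax": 0, "ay": 0, "az": 0, "gripper": 0.6}, {"tx": 0, "ty": 0, "tz": 0, "ax": 0, "ay": 0, "az": 0, "gripper": 0.6}]'

```text
clock: 14.55
tool_pos: [0.5081, 0.1672, 0.0697]
eef_rot: [0.78, 0.625, -0.001, -0.001]
force: [-0.2, 0.4, -0.1]
opening: 0.0516
grip_force: 0.0
```

servo_tool --rows '[{"tx": 0, "ty": 0, "tz": -2, "ax": 0, "ay": 0, "az": 0, "gripper": 0.6}, {"tx": 0, "ty": 0, "tz": -2, "ax": 0, "ay": 0, "az": 0, "gripper": 0.6}, {"tx": 0, "ty": 0, "tz": -1, "ax": 0, "ay": 0, "az": 0, "gripper": 0.6}, {"tx": 0, "ty": 0, "tz": -1, "ax": 0, "ay": 0, "az": 0, "gripper": 0.6}, {"tx": 0, "ty": 0, "tz": 0, "ax": 0, "ay": 0, "az": 0, "gripper": 0.6}]'

```text
clock: 14.97
tool_pos: [0.5093, 0.167, 0.0648]
eef_rot: [0.781, 0.625, 0.0, 0.0]
force: [0.5, 0.2, -0.2]
opening: 0.0511
grip_force: 0.0
```

servo_tool --rows '[{"tx": 2, "ty": 4, "tz": -1, "ax": 0, "ay": 0, "az": 0, "gripper": 0.6}, {"tx": 0, "ty": 0, "tz": -1, "ax": 0, "ay": 0, "az": 0, "gripper": 0.6}, {"tx": 0, "ty": 0, "tz": 0, "ax": 0, "ay": 0, "az": 0, "gripper": 0.6}]'

```text
clock: 15.22
tool_pos: [0.5112, 0.1714, 0.0625]
eef_rot: [0.78, 0.625, -0.0, -0.0]
force: [-0.9, -0.3, 0.0]
opening: 0.0509
grip_force: 0.0
```

servo_tool --rows '[{"tx": 0, "ty": 0, "tz": -1, "ax": 0, "ay": 0, "az": 0, "gripper": 0.6}, {"tx": 0, "ty": 0, "tz": 0, "ax": 0, "ay": 0, "az": 0, "gripper": 0.6}]'

```text
clock: 15.38
tool_pos: [0.5112, 0.1713, 0.0617]
eef_rot: [0.78, 0.625, 0.0, -0.0]
force: [-0.5, -0.6, 1.3]
opening: 0.0508
grip_force: 0.6
```

servo_tool --rows '[{"tx": 0, "ty": 0, "tz": -1, "ax": 0, "ay": 0, "az": 0, "gripper": 0.6}, {"tx": 0, "ty": 0, "tz": 0, "ax": 0, "ay": 0, "az": 0, "gripper": 0.6}]'

```text
clock: 15.55
tool_pos: [0.5114, 0.1715, 0.0616]
eef_rot: [0.78, 0.625, 0.0, -0.0]
force: [-4.4, 0.8, 8.0]
opening: 0.0509
grip_force: 4.1
```

Contact on the top at about 8 N. Now a backward rolling stroke.

servo_tool --rows '[{"tx": -1, "ty": -5, "tz": 0, "ax": 0, "ay": 0, "az": 0, "gripper": 0.6}, {"tx": -1, "ty": -5, "tz": 0, "ax": 0, "ay": 0, "az": 0, "gripper": 0.6}, {"tx": -1, "ty": -5, "tz": 0, "ax": 0, "ay": 0, "az": 0, "gripper": 0.6}, {"tx": -1, "ty": -5, "tz": 0, "ax": 0, "ay": 0, "az": 0, "gripper": 0.6}, {"tx": -1, "ty": -5, "tz": 0, "ax": 0, "ay": 0, "az": 0, "gripper": 0.6}]'

```text
clock: 15.97
tool_pos: [0.5059, 0.1465, 0.0615]
eef_rot: [0.78, 0.625, -0.0, -0.001]
force: [-4.9, 1.7, 8.6]
opening: 0.0511
grip_force: 4.4
```

servo_tool --rows '[{"tx": 0, "ty": 0, "tz": 12, "ax": 0, "ay": 0, "az": 0, "gripper": 0.6}, {"tx": 0, "ty": 0, "tz": 25, "ax": 0, "ay": 0, "az": 0, "gripper": 0.6}, {"tx": -7, "ty": -35, "tz": 25, "ax": 0, "ay": 0, "az": 0, "gripper": 0.6}, {"tx": -7, "ty": -35, "tz": 0, "ax": 0, "ay": 0, "az": 0, "gripper": 0.6}, {"tx": -7, "ty": -35, "tz": 0, "ax": 0, "ay": 0, "az": 0, "gripper": 0.6}, {"tx": -7, "ty": -35, "tz": 0, "ax": 0, "ay": 0, "az": 0, "gripper": 0.6}, {"tx": 0, "ty": 0, "tz": 0, "ax": 0, "ay": 0, "az": 0, "gripper": 0.6}]'

```text
clock: 16.55
tool_pos: [0.4781, 0.0035, 0.1223]
eef_rot: [0.782, 0.623, -0.0, 0.001]
force: [-0.8, 0.1, -0.4]
opening: 0.0514
grip_force: 0.0
```

```bash
cat > m.py <<'E'
from h import *
def meas(ymin=-.1):
    s=snap("top");C=cloud(s)
    pr=np.array([np.cos(np.radians(-12.9)),np.sin(np.radians(-12.9))]);py=np.array([-pr[1],pr[0]])
    Q=C[...,:2]-[.5433,.0135];X=Q@pr;Y=Q@py
    m=((C[...,2]>0.036)&(C[...,2]<.06)&(X<.0)&(X>-.125)&(Y>ymin)&(Y<.154)).astype(np.uint8)
    n,l,st,c=cv2.connectedComponentsWithStats(m);i=1+st[1:,4].argmax();v,u=np.nonzero(l==i)
    P=ray(s,np.c_[u,v],.035)[:,:2];W=P-[.5433,.0135];P2=np.c_[W@pr,W@py]
    r=cv2.minAreaRect(P2.astype(np.float32)*1000);R=r[0]
    print(len(P),r,"world",np.array([.5433,.0135])+(R[0]*pr+R[1]*py)/1000,robot.observe()["clock"],robot.observe()["tool_pos"]);return s
if __name__=="__main__": meas()
E
python3 m.py
```

```text
449 ((-65.755126953125, 124.74799346923828), (96.17530059814453, 25.558731079101562), 0.3164157271385193) world [0.50705446 0.14977934] 16.6 [0.4784419  0.0054615  0.12219809]
```

The tube rolled back 15 mm for 25 mm of finger travel, with no sign of slip. Two more strokes will bring it into the judged zone.

servo_tool --rows '[{"tx": 8, "ty": 38, "tz": 0, "ax": 0, "ay": 0, "az": 0, "gripper": 0.6}, {"tx": 8, "ty": 38, "tz": 0, "ax": 0, "ay": 0, "az": 0, "gripper": 0.6}, {"tx": 8, "ty": 38, "tz": -10, "ax": 0, "ay": 0, "az": 0, "gripper": 0.6}, {"tx": 6, "ty": 38, "tz": -20, "ax": 0, "ay": 0, "az": 0, "gripper": 0.6}, {"tx": 0, "ty": 0, "tz": -20, "ax": 0, "ay": 0, "az": 0, "gripper": 0.6}, {"tx": 0, "ty": 0, "tz": -6, "ax": 0, "ay": 0, "az": 0, "gripper": 0.6}, {"tx": 0, "ty": 0, "tz": -2, "ax": 0, "ay": 0, "az": 0, "gripper": 0.6}, {"tx": 0, "ty": 0, "tz": -2, "ax": 0, "ay": 0, "az": 0, "gripper": 0.6}, {"tx": 0, "ty": 0, "tz": -1, "ax": 0, "ay": 0, "az": 0, "gripper": 0.6}, {"tx": 0, "ty": 0, "tz": -1, "ax": 0, "ay": 0, "az": 0, "gripper": 0.6}]'

```text
clock: 17.43
tool_pos: [0.509, 0.1577, 0.0615]
eef_rot: [0.781, 0.625, 0.001, 0.0]
force: [-4.0, -0.0, 10.2]
opening: 0.0515
grip_force: 4.8
```

servo_tool --rows '[{"tx": -1, "ty": -4, "tz": 0, "ax": 0, "ay": 0, "az": 0, "gripper": 0.6}, {"tx": -1, "ty": -5, "tz": 0, "ax": 0, "ay": 0, "az": 0, "gripper": 0.6}, {"tx": -1, "ty": -5, "tz": 0, "ax": 0, "ay": 0, "az": 0, "gripper": 0.6}, {"tx": -1, "ty": -5, "tz": 0, "ax": 0, "ay": 0, "az": 0, "gripper": 0.6}, {"tx": -1, "ty": -5, "tz": 0, "ax": 0, "ay": 0, "az": 0, "gripper": 0.6}]'

```text
clock: 17.85
tool_pos: [0.5037, 0.1336, 0.0616]
eef_rot: [0.781, 0.625, 0.001, 0.0]
force: [-3.3, 1.2, 6.9]
opening: 0.0513
grip_force: 3.7
```

servo_tool --rows '[{"tx": 0, "ty": 0, "tz": 12, "ax": 0, "ay": 0, "az": 0, "gripper": 0.6}, {"tx": 0, "ty": 0, "tz": 25, "ax": 0, "ay": 0, "az": 0, "gripper": 0.6}, {"tx": -7, "ty": -35, "tz": 25, "ax": 0, "ay": 0, "az": 0, "gripper": 0.6}, {"tx": -7, "ty": -35, "tz": 0, "ax": 0, "ay": 0, "az": 0, "gripper": 0.6}, {"tx": -7, "ty": -35, "tz": 0, "ax": 0, "ay": 0, "az": 0, "gripper": 0.6}, {"tx": -7, "ty": -35, "tz": 0, "ax": 0, "ay": 0, "az": 0, "gripper": 0.6}, {"tx": 0, "ty": 0, "tz": 0, "ax": 0, "ay": 0, "az": 0, "gripper": 0.6}, {"tx": 0, "ty": 0, "tz": 0, "ax": 0, "ay": 0, "az": 0, "gripper": 0.6}]'

```text
clock: 18.52
tool_pos: [0.4756, -0.006, 0.1221]
eef_rot: [0.782, 0.624, 0.001, 0.001]
force: [0.1, 0.3, -0.3]
opening: 0.0514
grip_force: 0.0
```

```bash
python3 m.py
```

```text
443 ((-65.79336547851562, 109.90988159179688), (96.59146118164062, 24.879108428955078), 0.8710944056510925) world [0.50370457 0.13532426] 18.5667 [ 0.47567819 -0.00486287  0.12185388]
```

servo_tool --rows '[{"tx": 8, "ty": 37, "tz": 0, "ax": 0, "ay": 0, "az": 0, "gripper": 0.6}, {"tx": 8, "ty": 37, "tz": 0, "ax": 0, "ay": 0, "az": 0, "gripper": 0.6}, {"tx": 8, "ty": 37, "tz": -10, "ax": 0, "ay": 0, "az": 0, "gripper": 0.6}, {"tx": 6, "ty": 37, "tz": -20, "ax": 0, "ay": 0, "az": 0, "gripper": 0.6}, {"tx": 0, "ty": 0, "tz": -20, "ax": 0, "ay": 0, "az": 0, "gripper": 0.6}, {"tx": 0, "ty": 0, "tz": -6, "ax": 0, "ay": 0, "az": 0, "gripper": 0.6}, {"tx": 0, "ty": 0, "tz": -2, "ax": 0, "ay": 0, "az": 0, "gripper": 0.6}, {"tx": 0, "ty": 0, "tz": -2, "ax": 0, "ay": 0, "az": 0, "gripper": 0.6}, {"tx": 0, "ty": 0, "tz": -1, "ax": 0, "ay": 0, "az": 0, "gripper": 0.6}, {"tx": 0, "ty": 0, "tz": -1, "ax": 0, "ay": 0, "az": 0, "gripper": 0.6}]'

```text
clock: 19.4
tool_pos: [0.5058, 0.1428, 0.0614]
eef_rot: [0.781, 0.625, 0.0, -0.0]
force: [-6.8, 1.2, 14.9]
opening: 0.0513
grip_force: 7.6
```

servo_tool --rows '[{"tx": -1, "ty": -4, "tz": 0, "ax": 0, "ay": 0, "az": 0, "gripper": 0.6}, {"tx": -1, "ty": -5, "tz": 0, "ax": 0, "ay": 0, "az": 0, "gripper": 0.6}, {"tx": -1, "ty": -5, "tz": 0, "ax": 0, "ay": 0, "az": 0, "gripper": 0.6}, {"tx": -1, "ty": -5, "tz": 0, "ax": 0, "ay": 0, "az": 0, "gripper": 0.6}, {"tx": -1, "ty": -5, "tz": 0, "ax": 0, "ay": 0, "az": 0, "gripper": 0.6}]'

```text
clock: 19.82
tool_pos: [0.501, 0.1184, 0.0616]
eef_rot: [0.781, 0.625, 0.001, 0.0]
force: [-3.8, 1.9, 7.0]
opening: 0.0513
grip_force: 3.8
```

servo_tool --rows '[{"tx": 0, "ty": 0, "tz": 12, "ax": 0, "ay": 0, "az": 0, "gripper": 0.6}, {"tx": 0, "ty": 0, "tz": 25, "ax": 0, "ay": 0, "az": 0, "gripper": 0.6}, {"tx": -7, "ty": -35, "tz": 25, "ax": 0, "ay": 0, "az": 0, "gripper": 0.6}, {"tx": -7, "ty": -35, "tz": 0, "ax": 0, "ay": 0, "az": 0, "gripper": 0.6}, {"tx": -7, "ty": -35, "tz": 0, "ax": 0, "ay": 0, "az": 0, "gripper": 0.6}, {"tx": -7, "ty": -35, "tz": 0, "ax": 0, "ay": 0, "az": 0, "gripper": 0.6}, {"tx": 0, "ty": 0, "tz": 0, "ax": 0, "ay": 0, "az": 0, "gripper": 0.6}, {"tx": 0, "ty": 0, "tz": 0, "ax": 0, "ay": 0, "az": 0, "gripper": 0.6}]'

```text
clock: 20.48
tool_pos: [0.4733, -0.0214, 0.1221]
eef_rot: [0.782, 0.623, 0.001, 0.001]
force: [0.5, 0.6, 0.1]
opening: 0.0515
grip_force: 0.0
```

```bash
python3 m.py
```

```text
451 ((-64.51345825195312, 94.5909423828125), (96.12237548828125, 25.417076110839844), 0.5155329704284668) world [0.50153222 0.12010622] 20.5333 [ 0.47327101 -0.02025031  0.12174158]
```

The tube rolled from y = 0.110 to 0.095. That is about 2 rad/s for 0.4 s inside the zone. Now one forward rolling stroke, then drop in behind it to push it home.

servo_tool --rows '[{"tx": 7, "ty": 34, "tz": 0, "ax": 0, "ay": 0, "az": 0, "gripper": 0.6}, {"tx": 7, "ty": 34, "tz": 0, "ax": 0, "ay": 0, "az": 0, "gripper": 0.6}, {"tx": 7, "ty": 34, "tz": -10, "ax": 0, "ay": 0, "az": 0, "gripper": 0.6}, {"tx": 6, "ty": 32, "tz": -20, "ax": 0, "ay": 0, "az": 0, "gripper": 0.6}, {"tx": 0, "ty": 0, "tz": -20, "ax": 0, "ay": 0, "az": 0, "gripper": 0.6}, {"tx": 0, "ty": 0, "tz": -6, "ax": 0, "ay": 0, "az": 0, "gripper": 0.6}, {"tx": 0, "ty": 0, "tz": -2, "ax": 0, "ay": 0, "az": 0, "gripper": 0.6}, {"tx": 0, "ty": 0, "tz": -2, "ax": 0, "ay": 0, "az": 0, "gripper": 0.6}, {"tx": 0, "ty": 0, "tz": -1, "ax": 0, "ay": 0, "az": 0, "gripper": 0.6}, {"tx": 0, "ty": 0, "tz": -1, "ax": 0, "ay": 0, "az": 0, "gripper": 0.6}]'

```text
clock: 21.37
tool_pos: [0.4998, 0.1149, 0.0613]
eef_rot: [0.781, 0.625, -0.0, -0.001]
force: [-12.6, 2.1, 24.8]
opening: 0.0513
grip_force: 12.5
```

servo_tool --rows '[{"tx": 1, "ty": 4, "tz": 0, "ax": 0, "ay": 0, "az": 0, "gripper": 0.6}, {"tx": 1, "ty": 5, "tz": 0, "ax": 0, "ay": 0, "az": 0, "gripper": 0.6}, {"tx": 1, "ty": 5, "tz": 0, "ax": 0, "ay": 0, "az": 0, "gripper": 0.6}, {"tx": 1, "ty": 5, "tz": 0, "ax": 0, "ay": 0, "az": 0, "gripper": 0.6}, {"tx": 1, "ty": 5, "tz": 0, "ax": 0, "ay": 0, "az": 0, "gripper": 0.6}]'

```text
clock: 21.78
tool_pos: [0.5057, 0.1387, 0.0614]
eef_rot: [0.781, 0.625, 0.001, 0.0]
force: [-7.0, 1.0, 13.3]
opening: 0.0509
grip_force: 6.8
```

servo_tool --rows '[{"tx": 0, "ty": 0, "tz": 12, "ax": 0, "ay": 0, "az": 0, "gripper": 0.6}, {"tx": 0, "ty": 0, "tz": 25, "ax": 0, "ay": 0, "az": 0, "gripper": 0.6}, {"tx": -7, "ty": -35, "tz": 25, "ax": 0, "ay": 0, "az": 0, "gripper": 0.6}, {"tx": -7, "ty": -35, "tz": 0, "ax": 0, "ay": 0, "az": 0, "gripper": 0.6}, {"tx": -7, "ty": -35, "tz": 0, "ax": 0, "ay": 0, "az": 0, "gripper": 0.6}, {"tx": -7, "ty": -35, "tz": 0, "ax": 0, "ay": 0, "az": 0, "gripper": 0.6}, {"tx": 0, "ty": 0, "tz": 0, "ax": 0, "ay": 0, "az": 0, "gripper": 0.6}, {"tx": 0, "ty": 0, "tz": 0, "ax": 0, "ay": 0, "az": 0, "gripper": 0.6}]'

```text
clock: 22.45
tool_pos: [0.4774, -0.002, 0.1208]
eef_rot: [0.782, 0.623, 0.001, 0.001]
force: [-0.1, -0.2, -0.7]
opening: 0.0513
grip_force: 0.0
```

```bash
python3 m.py
```

```text
449 ((-61.9365234375, 106.24019622802734), (25.78614044189453, 96.2483139038086), 89.95816802978516) world [0.50664482 0.13088616] 22.5 [ 0.47742776 -0.00082677  0.12046833]
```

servo_tool --rows '[{"tx": 7, "ty": 30, "tz": 0, "ax": 0, "ay": 0, "az": 0, "gripper": 0.6}, {"tx": 7, "ty": 30, "tz": 0, "ax": 0, "ay": 0, "az": 0, "gripper": 0.6}, {"tx": 6, "ty": 30, "tz": 0, "ax": 0, "ay": 0, "az": 0, "gripper": 0.6}, {"tx": 0, "ty": 0, "tz": -20, "ax": 0, "ay": 0, "az": 0, "gripper": 0.6}, {"tx": 0, "ty": 0, "tz": -25, "ax": 0, "ay": 0, "az": 0, "gripper": 0.6}, {"tx": 0, "ty": 0, "tz": -18, "ax": 0, "ay": 0, "az": 0, "gripper": 0.6}, {"tx": 0, "ty": 0, "tz": -11, "ax": 0, "ay": 0, "az": 0, "gripper": 0.6}, {"tx": 0, "ty": 0, "tz": 0, "ax": 0, "ay": 0, "az": 0, "gripper": 0.6}, {"tx": 0, "ty": 0, "tz": 0, "ax": 0, "ay": 0, "az": 0, "gripper": 0.6}]'

```text
clock: 23.25
tool_pos: [0.497, 0.0907, 0.0455]
eef_rot: [0.78, 0.625, -0.0, -0.0]
force: [-0.3, 0.4, -0.1]
opening: 0.0511
grip_force: 0.0
```

servo_tool --rows '[{"tx": 1, "ty": 5, "tz": 0, "ax": 0, "ay": 0, "az": 0, "gripper": 0.6}, {"tx": 1, "ty": 5, "tz": 0, "ax": 0, "ay": 0, "az": 0, "gripper": 0.6}, {"tx": 1, "ty": 5, "tz": 0, "ax": 0, "ay": 0, "az": 0, "gripper": 0.6}, {"tx": 1, "ty": 5, "tz": 0, "ax": 0, "ay": 0, "az": 0, "gripper": 0.6}, {"tx": 1, "ty": 5, "tz": 0, "ax": 0, "ay": 0, "az": 0, "gripper": 0.6}, {"tx": 1, "ty": 5, "tz": 0, "ax": 0, "ay": 0, "az": 0, "gripper": 0.6}, {"tx": 1, "ty": 5, "tz": 0, "ax": 0, "ay": 0, "az": 0, "gripper": 0.6}, {"tx": 1, "ty": 5, "tz": 0, "ax": 0, "ay": 0, "az": 0, "gripper": 0.6}, {"tx": 1, "ty": 4, "tz": 0, "ax": 0, "ay": 0, "az": 0, "gripper": 0.6}, {"tx": 1, "ty": 3, "tz": 0, "ax": 0, "ay": 0, "az": 0, "gripper": 0.6}]'

```text
clock: 24.08
tool_pos: [0.507, 0.1377, 0.0453]
eef_rot: [0.78, 0.625, -0.0, -0.0]
force: [0.0, -0.4, -0.2]
opening: 0.051
grip_force: 0.0
```

servo_tool --rows '[{"tx": 0, "ty": 1, "tz": 0, "ax": 0, "ay": 0, "az": 0, "gripper": 0.6}, {"tx": 0, "ty": 1, "tz": 0, "ax": 0, "ay": 0, "az": 0, "gripper": 0.6}, {"tx": 1, "ty": 1, "tz": 0, "ax": 0, "ay": 0, "az": 0, "gripper": 0.6}, {"tx": 0, "ty": 1, "tz": 0, "ax": 0, "ay": 0, "az": 0, "gripper": 0.6}, {"tx": 0, "ty": 0, "tz": 0, "ax": 0, "ay": 0, "az": 0, "gripper": 0.6}, {"tx": 0, "ty": 0, "tz": 0, "ax": 0, "ay": 0, "az": 0, "gripper": 0.6}, {"tx": 0, "ty": 0, "tz": 0, "ax": 0, "ay": 0, "az": 0, "gripper": 0.6}]'

```text
clock: 24.67
tool_pos: [0.508, 0.1411, 0.0453]
eef_rot: [0.781, 0.625, -0.0, -0.0]
force: [-0.2, -0.8, -0.3]
opening: 0.0512
grip_force: 0.0
```

servo_tool --rows '[{"tx": 0, "ty": -1, "tz": 0, "ax": 0, "ay": 0, "az": 0, "gripper": 0.6}, {"tx": 0, "ty": -2, "tz": 0, "ax": 0, "ay": 0, "az": 0, "gripper": 0.6}, {"tx": -1, "ty": -5, "tz": 0, "ax": 0, "ay": 0, "az": 0, "gripper": 0.6}, {"tx": -2, "ty": -10, "tz": 0, "ax": 0, "ay": 0, "az": 0, "gripper": 0.6}, {"tx": -2, "ty": -10, "tz": 10, "ax": 0, "ay": 0, "az": 0, "gripper": 0.6}, {"tx": -4, "ty": -20, "tz": 30, "ax": 0, "ay": 0, "az": 0, "gripper": 0.6}, {"tx": -6, "ty": -35, "tz": 35, "ax": 0, "ay": 0, "az": 0, "gripper": 0.6}, {"tx": -6, "ty": -35, "tz": 20, "ax": 0, "ay": 0, "az": 0, "gripper": 0.6}, {"tx": -6, "ty": -35, "tz": 0, "ax": 0, "ay": 0, "az": 0, "gripper": 0.6}, {"tx": -6, "ty": -35, "tz": 0, "ax": 0, "ay": 0, "az": 0, "gripper": 0.6}]'

```text
clock: 25.5
tool_pos: [0.4763, -0.0434, 0.1366]
eef_rot: [0.78, 0.625, 0.001, 0.002]
force: [0.3, -0.2, 0.0]
opening: 0.0512
grip_force: 0.0
```

servo_tool --rows '[{"tx": 0, "ty": 0, "tz": 0, "ax": 0, "ay": 0, "az": 0, "gripper": 0.6}, {"tx": 0, "ty": 0, "tz": 0, "ax": 0, "ay": 0, "az": 0, "gripper": 0.6}, {"tx": 0, "ty": 0, "tz": 0, "ax": 0, "ay": 0, "az": 0, "gripper": 0.6}]'

```text
clock: 25.75
tool_pos: [0.4756, -0.0413, 0.1343]
eef_rot: [0.781, 0.625, -0.0, -0.0]
force: [-0.6, 0.8, 0.3]
opening: 0.0513
grip_force: 0.0
```

Run:
```python
from m import *
s=meas();C=cloud(s)
sub=C[225:300,133:183];k=(s["color"][225:300,133:183].mean(2)<60)
print("crooked",np.median(sub[k],0),sub[k][:,2].max())
```

```text
447 ((-62.321842193603516, 139.4585418701172), (96.1851577758789, 25.398405075073242), 0.46865540742874146) world [0.51368522 0.16335213] 25.8 [ 0.47565827 -0.04071682  0.13429294]
crooked [0.50613639 0.37686851 0.02665341] 1.3737259634523573
```

The straight tube is at y = 0.139 and parallel, and the crooked one is flat in the tray, so I'll hand in.

```bash
python3 -c "
from bench import robot
print(robot.finish_job())"
```

```text
the job is handed in; nothing more can be done
None
```

I handed the job in at about 26 s: the straight tube was rolled and lies along the stop bar (plate y ≈ 0.139 m, within 1° of parallel), and the crooked tube lies flat in the reject tray; the hand-in returned no verdict.

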